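# Locate a cast cover in a drilling fixture and clamp it

## Task

Get the cast-iron cover ready for drilling: it sits loose in the fixture, its back edge held up by spring lifters. Press it down flat on the rest strips and slide it back under both hook stops until it bears on them, then along to the end stop on the left; only when it is fully home against all three stops swing the clamp lever all the way round so that its nose locks the cover. Leave the pliers, caliper and sanding block lying nearby where they are.

Things in the scene. Friction and masses are not known exactly. Their poses are not given: they have to be found in the camera images.
- fixture: Grey steel drilling fixture bolted to the table. Origin: on the table, middle of the base plate (195 x 210 mm, top 14 mm above the table). x points to the back (hook stops), y left (end stop), z up. Two rest strips along y at x = -8 and +52 mm, tops 20 mm above the table. Two sprung pins at x = +36, y = -30 and +20 mm lift the cover's back edge 7 to 10 mm, with about 3.7 N each.
- hook_left (a point): Left hook stop, 22 mm wide: point on its upright face, 25 mm above the table, where the flange's back edge bears; axes as the fixture's. Its lip reaches 9 mm forward of this face; lip top 44 mm above the table, sloping underside 33.7 mm up at the tip, 30.6 mm at the root: a flange pressed to within 3 mm of the strips goes under and is drawn down; an unpressed one runs against the lip.
- hook_right (a point): The same point on the right hook stop, 60 mm to the right (fixture's -y) of the left one.
- end_stop (a point): End stop at the left, in line with the middle of the seated cover: middle of the face of its round button (14 mm), 25 mm above the table, where the flange's left edge bears. Its block behind the button is 38 mm high.
- cover: The part: loose dark cast-iron cover, about 0.8 kg. Flat flange 86 (x) x 120 (y) x 10 mm; on it a wall 5 mm thick, 60 x 94 mm outside, 14 mm high, round an open pocket. Origin: centre of the underside; axes along the fixture's, skewed up to 0.1 rad and tipped 0.13 rad at the start. Starts 17 to 24 mm short of the hook stops, 10 to 22 mm short of the end stop, not under the lips.
- pocket (a point): Centre of the floor of the cover's pocket, 10 mm above its underside. Pocket 50 (x) x 84 (y) mm, 14 mm deep, with an 11 mm round post in each corner. Shut fingers can press on this floor and push a pocket wall at the same time; 8 to 15 N of pressing near the back wall takes the cover down flat; it then slides easily (oiled).
- seat (a point): Point of the fixture (axes as the fixture's) with which the cover's origin coincides when the cover is fully home: flat on the strips, against both hook stops and the end stop. It lies at x = +30, y = +10, z = +20 mm of the fixture.
- pivot (a point): The clamp lever's upright pivot, in front of the cover, at x = -63, y = +10, z = +29 mm of the fixture; the lever swings level about it.
- lever_knob (a point): Centre of the black upright knob at the end of the lever's handle, 65 mm from the pivot: 19 mm thick, from about 35 to 62 mm above the table, point 47 mm up. It follows the lever.
- lever (a joint): Clamp lever angle, rad: 0 open (handle to the front, fixture's -x, 10 degrees to its left), grows counter-clockwise from above, 1.80 fully locked at its stop (handle to the fixture's right, nose back against the cover's front edge). Starts at 0 to 0.25, stays where left (about 1 N at the knob). Over the last 0.3 rad the sprung nose (gives 2 mm, 6 to 8 N) presses the cover: about 5 N more at the knob. It jams if the cover is far off.
- pliers: Red-handled pliers, 187 x 56 x 13 mm, lying left of the fixture, not part of the job. Origin: middle of its underside.
- vernier: Steel vernier caliper, 241 x 92 x 16 mm, lying at the front right, not part of the job. Origin: middle of its underside.
- sander: Wooden sanding block, 60 x 29 x 18 mm, by the fixture's front left corner, not part of the job. Origin: middle of its underside.
Mind the look-alikes: they are no part of the job. Of the things that look like the cover, the larger one is meant.

How it is judged:
On the way:
1. the cover is flat on the rest strips, under both hook stops and home against them and the end stop (within 3 mm), with the clamp lever still open (under 1.3 rad) (x of cover in the frame of seat between -0.003 and 0.002 m and y of cover in the frame of seat between -0.003 and 0.002 m and z of cover in the frame of seat between -0.0015 and 0.002 m and angle between the z axis of cover and the z axis of fixture, either way round below 0.025 rad and angle between the x axis of cover and the x axis of fixture, either way round below 0.025 rad and value of joint lever below 1.3 rad), for 0.1 s.
At the end, for the whole second after the job is handed in: the cover lies still and home: within 2 mm of the seat along and across, within 1.5 mm in height, flat and square to the fixture within 0.025 rad; the clamp lever is swung past 1.68 rad (x of cover in the frame of seat between -0.002 and 0.002 m and y of cover in the frame of seat between -0.002 and 0.002 m and z of cover in the frame of seat between -0.0015 and 0.0015 m and angle between the z axis of cover and the z axis of fixture, either way round below 0.025 rad and angle between the x axis of cover and the x axis of fixture, either way round below 0.025 rad and value of joint lever above 1.68 rad and linear speed of cover below 0.01 m/s); the robot touches nothing.
It fails at once if the pliers, the caliper or the sanding block is moved by more than 30 mm (distance of any of pliers, vernier, sander from where it was at the start of the episode above 0.03 m).
It also fails if it takes over 64 s, if anything falls off the work surface, if the arm or the gripper's body presses on something with over 40 N, if the wrist force passes 120 N, or if a joint passes its speed limit or range.

## Robot

A 6-joint arm with a two-finger parallel gripper is mounted at the origin on a cart in front of the work surface, level with it; the furniture and walls round the work are solid. World frame = base frame: x ahead of the robot, y to its left, z up, the work surface at z = 0. Lengths are in m, angles in rad, forces in N, time in s.
With the tool pointing down it reaches from about 0.35 to 0.975 m from the base axis. Payload 4.9 kg.
Tool frame: the origin (TCP) lies between the finger pads; the fingertips stand 22 mm ahead of it and the grasp point (between the pads) lies 3 mm ahead of it; z points along the fingers, y is the line along which they close (so a half turn about z gives the same grasp; the last joint's range is limited). The gripper opens to 85 mm and grips with 20 to 120 N. Pads are 22 mm wide; open, the fingers measure 114 mm over their backs; the gripper's body (76 mm by 85 mm) begins 54 mm behind the grasp point. The pads swing forward as they close: fully open they stand 13 mm farther back than shut.
Start: joints at [1.029, 0.053, 1.613, -0, 1.476, -0.119], TCP at [0.256, 0.57, 0.253] pointing down, gripper open.
Joint ranges: [-3.01, 3.01], [-1.01, 2.22], [0.06, 2.58], [-1.02, 4.17], [0.09, 2.62], [-3.14, 3.14]. Speed limits (rad/s): [2.57, 2.57, 3.14, 3.14, 3.14, 3.14].

## Interface

Orientations are given as a unit quaternion [w, x, y, z].
In Python, from plant import state, grab_frame, get_calibration, job_done, recognise, regions_of gives the robot as it stands.
- The arm moves only by the tool apply_moves, never from a script. Its argument "targets" is a list of rows, each an object with "translation": the shift along the tool's x, y, z normalised to -1 to 1, where 1 is 100 mm, a list of three; "twist": the turn about the tool's z normalised to -1 to 1, where 1 is 0.1 rad; "hand": the opening, from 0 (shut) to 1 (fully open). A call has 1 to 8 rows; each row shifts and turns the commanded pose from where the row before left it, along the tool's axes as they then stand; what a row does not reach is not made up. A row lasts 1/10 s, in which the tool goes at most 50 mm and 8.59 degrees, less where a joint would pass 70% of its speed; a pose out of reach is approached as far as the arm can. A call with a number of a shift or a turn outside -1 to 1 is refused whole. A call with a gripper value outside its range is refused whole. The fingers move at their own pace and stop on an object; the grip force is fixed at half the most. Time passes only in rows, so rows that do not move let the fingers close. It gives the time, the measured TCP pose, the force, the opening and the grip force at its end, in the units of the state.
- state(): the state, without advancing time (a new reading comes with each control period).
- grab_frame(name): name is "side" or "top"; returns the picture (420x560x3 uint8, red, green, blue); there is no depth.
- get_calibration(name): a dict with "camera_matrix" (3x3 intrinsics, pixels), "D" ([k1, k2, p1, p2, k3] as OpenCV has them; the pictures are not rectified), "pose" (4x4, takes a point from camera to world coordinates). Camera axes: x right, y up, looking along -z (the intrinsics and any distortion apply to the point x, -y, -z); pixel columns grow to the right and rows downward; lengths in m; the calibration is good to about 2 mm. A picture is of the moment at which its call begins. get_calibration takes no time and is no camera call.
- job_done(): hands the job in; it is judged then, once.
Trained networks look in the newest picture that a camera, given by its name, has taken for a name from the list of things; names that differ only in an ending like _2 or _b are one class to them, and where a whole thing is asked for, a point or a joint stands for the part that bears it (a point fixed in the world has none). Each returns a list of dicts, best first, with "score" (0 to 1); they miss things now and then, are a little off and sometimes report something else, mostly with a low value. They report only what shows in the picture. A call takes as long as a camera call. They do not tell look-alikes from the thing itself.
- recognise(camera, query): "point" ([x, y, z] in m, in world coordinates, good to about 4 mm: the middle of the surface that is visible of it).
- regions_of(camera, query): "pixels" (420x560 bool, what is visible of it).
The state is a dict: "time": time; "joint_pos": joint angles; "joint_vel": joint speeds; "joint_efforts": joint torques, N m; "tool_pos": TCP position; "tool_rot": TCP orientation; "contact_force": force on the tool from outside, world axes, zero at the start; "ft_torque": the same for the moment, N m; "gripper_width": opening from 0.0 (shut) to 1.0 (fully open); "grasp_force": force on a finger pad.
Only numpy, scipy, OpenCV 4.12 (cv2) and the standard library are available. Lean on these libraries where they do the work, as an engineer would, in place of code of your own. Each camera call takes 0.05 s, during which the arm holds its last target. There are 200 camera calls.

## Working session

There is one attempt and no reset: what is moved stays moved. The work goes in short steps, Python scripts to look and compute and a tool call to move; the robot and the scene stay as the last step left them, time stands still between calls to the robot, and variables do not carry over. Pictures are saved under pics/ and viewed, at most 10 in all, crops included, and the job is handed in when it is done.

Besides the shell and the picture viewer there is one more tool, called after "Call:" by a JSON object that holds its "api" and its "payload", one argument or row to a line. apply_moves: Moves the arm, as the interface text tells. Its arguments: {"type":"object","properties":{"targets":{"type":"array"}},"required":["targets"]}

```bash
mkdir -p pics; cat > h.py <<'E'
from plant import *
import numpy as np, cv2
def cal(n):
    c=get_calibration(n); return np.array(c["camera_matrix"]),np.array(c["D"]),np.array(c["pose"])
def proj(n,P):
    K,D,T=cal(n); W=np.linalg.inv(T); p=np.atleast_2d(P)@W[:3,:3].T+W[:3,3]; p=p*[1,-1,-1]
    return cv2.projectPoints(p.reshape(-1,1,3),np.zeros(3),np.zeros(3),K,D)[0].reshape(-1,2)
def unproj(n,uv,z):
    K,D,T=cal(n); q=cv2.undistortPoints(np.array(uv,float).reshape(-1,1,2),K,D).reshape(-1,2)
    d=np.c_[q[:,0],-q[:,1],-np.ones(len(q))]@T[:3,:3].T; o=T[:3,3]
    return o+d*((np.asarray(z)-o[2])/d[:,2])[:,None]
def save(n,f):
    im=grab_frame(n); cv2.imwrite(f,im[:,:,::-1]); return im
E
python3 - <<'E'
from h import *
a=save("top","pics/t0.png");b=save("side","pics/s0.png")
s=state();print(s["time"],s["tool_pos"],s["tool_rot"],s["gripper_width"])
for c in("top","side"):
    print(c,cal(c)[2][:3].round(3).tolist())
    for q in("fixture","cover","hook_left","hook_right","end_stop","pocket","lever_knob","sander","pliers","vernier"):
        print(c,q,[(round(r["score"],2),np.round(r["point"],3).tolist()) for r in recognise(c,q)[:3]])
E
```

```text
0.1 [0.25617985 0.56950001 0.25214808] [-3.15615446e-04  2.09843453e-01  9.77734533e-01 -8.99014845e-04] 0.9980793672706068
top [[-0.024, 0.982, -0.188, 0.34], [-1.0, -0.026, -0.008, 0.024], [-0.012, 0.187, 0.982, 1.112]]
top fixture [(0.65, [0.566, 0.109, 0.008])]
top cover [(0.65, [0.452, -0.102, 0.008]), (0.63, [0.604, 0.101, 0.03])]
top hook_left [(0.89, [0.56, 0.108, 0.013]), (0.63, [0.523, 0.116, 0.026]), (0.56, [0.469, -0.254, 0.006])]
top hook_right [(0.7, [0.564, 0.114, 0.014])]
top end_stop [(0.79, [0.564, 0.109, 0.019])]
top pocket [(0.7, [0.462, -0.106, 0.008]), (0.67, [0.602, 0.101, 0.033])]
top lever_knob [(0.73, [0.525, 0.11, 0.028]), (0.29, [0.47, -0.254, 0.003])]
top sander [(0.51, [0.456, 0.245, 0.021])]
top pliers [(0.61, [0.574, 0.272, 0.014])]
top vernier [(0.88, [0.47, -0.256, 0.003])]
side [[0.985, 0.088, -0.148, 0.415], [-0.172, 0.482, -0.859, -0.82], [-0.004, 0.872, 0.49, 0.569]]
side fixture [(0.98, [0.569, 0.063, 0.011])]
side cover [(0.87, [0.603, 0.094, 0.035]), (0.69, [0.46, -0.112, 0.004])]
side hook_left [(0.57, [0.562, 0.065, 0.01])]
side hook_right [(0.9, [0.566, 0.061, 0.013])]
side end_stop [(0.85, [0.562, 0.063, 0.014]), (0.56, [0.498, 0.115, 0.027])]
side pocket [(0.95, [0.599, 0.091, 0.034]), (0.72, [0.457, -0.109, 0.007])]
side lever_knob [(0.49, [0.503, 0.117, 0.029])]
side sander [(0.62, [0.565, 0.268, 0.005]), (0.49, [0.456, 0.231, 0.018])]
side pliers [(0.53, [0.57, 0.267, 0.005])]
side vernier [(0.59, [0.467, -0.259, 0.003])]
```

View pics/t0.png

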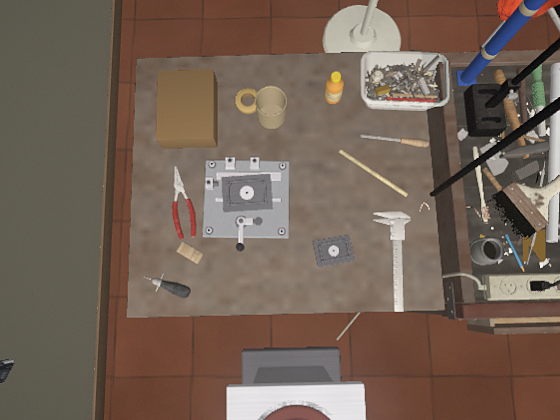

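View pics/s0.png

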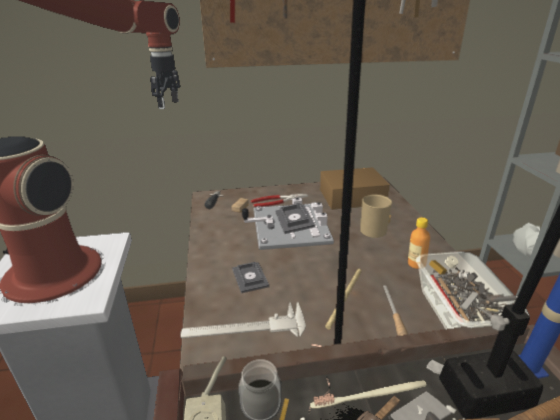

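```bash
python3 - <<'E'
import cv2
a=cv2.imread("pics/t0.png")[145:275,165:365]
cv2.imwrite("pics/c0.png",cv2.resize(a,None,fx=4,fy=4,interpolation=cv2.INTER_CUBIC))
from h import *
for c in("top","side"):
    for q in ("fixture",):
        r=regions_of(c,q)
        if r:
            m=r[0]["pixels"].astype(np.uint8); cs=max(cv2.findContours(m,0,2)[0],key=cv2.contourArea)
            print(c,m.sum(),cv2.minAreaRect(cs)); P=unproj(c,cs.reshape(-1,2),np.full(len(cs),.014))[:,:2]
            print(cv2.minAreaRect(P.astype(np.float32)*1000))
E
```

```text
top 4996 ((245.8407440185547, 204.44036865234375), (85.53194427490234, 93.36073303222656), 1.080924153327942)
((575.6106567382812, 106.18553161621094), (211.22349548339844, 233.65113830566406), 88.34022521972656)
side 2483 ((287.20294189453125, 223.13821411132812), (50.4662971496582, 89.04464721679688), 85.60128784179688)
((581.8524169921875, 116.52899169921875), (278.2424011230469, 242.43524169921875), 88.635498046875)
```

View pics/c0.png

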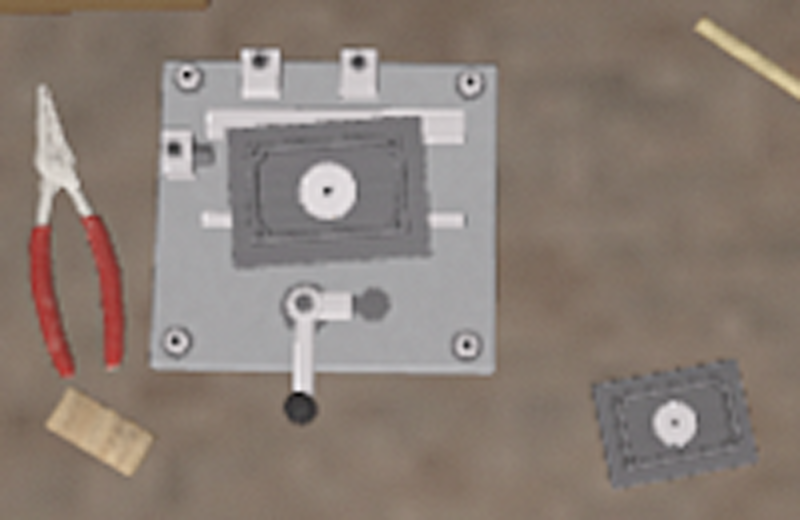

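The cover meant is the larger plate, in the fixture at (247,192). The smaller plate at (333,250) lies loose on the table and is the look-alike. The fixture has hooks at the back (≈(230,161) and (254,161)), the end stop on the left at (210,183), the pivot at (241,221) and the knob at (240,247).

```bash
cat > fit.py <<'E'
from h import *
from scipy.optimize import least_squares
g=cv2.imread("pics/t0.png",0)
cr=np.array([[164,62],[496,66],[494,372],[152,368]],float); px=(cr+.5)/4-.5+[165,145]
sp=cv2.cornerSubPix(g,px.astype(np.float32).reshape(-1,1,2).copy(),(3,3),(-1,-1),(3,50,.01)).reshape(-1,2)
M=np.array([[97.5,105],[97.5,-105],[-97.5,-105],[-97.5,105]])/1000
def w(p,xy,z):
    c,s=np.cos(p[2]),np.sin(p[2]); xy=np.atleast_2d(xy)
    return np.c_[p[0]+c*xy[:,0]-s*xy[:,1],p[1]+s*xy[:,0]+c*xy[:,1],np.full(len(xy),z)]
def fit(o):
    return least_squares(lambda p:(proj("top",w(p,M,.014))-o).ravel(),[.57,.1,0])
if __name__=="__main__":
    for o in(px,sp):
        r=fit(o);print(r.x.round(4),r.fun.round(2))
    p=fit(px).x
    # predicted vs observed, in crop coords
    for n,xy,z in(("lipL",(.064,.04),.044),("lipR",(.064,-.02),.044),("piv",(-.063,.01),.035),("button",(.03,.07),.025)):
        q=proj("top",w(p,xy,z))[0]; print(n,((q-[165,145]+.5)*4-.5).round(1))
    q=np.array([[228,130],[420,116],[432,254],[237,268]],float); u=(q+.5)/4-.5+[165,145]
    C=unproj("top",u,np.array([.039,.039,.029,.029])); c,s=np.cos(p[2]),np.sin(p[2])
    F=(C[:,:2]-p[:2])@np.array([[c,-s],[s,c]]); print("cover corners fix",(F*1000).round(1).tolist(),(F.mean(0)*1000).round(1))
    k=unproj("top",[[(300.5)/4-.5+165,(408.5)/4-.5+145]],.062); K=(k[0,:2]-p[:2])@np.array([[c,-s],[s,c]]);print("knob",K,k)
E
python3 fit.py
```

```text
[ 0.5891  0.1056 -0.0363] [-0.28 -0.26  0.5  -0.57  0.41  0.34 -0.63  0.4 ]
[ 0.5893  0.1057 -0.0407] [-0.81 -0.17  1.01 -0.55  0.3   0.36 -0.5   0.28]
lipL [259.3  99.9]
lipR [358.1 100.8]
piv [304.3 309.3]
button [212.2 161.7]
cover corners fix [[46.3, 59.0], [56.2, -57.5], [-27.2, -65.8], [-37.1, 52.0]] [ 9.6 -3.1]
knob [-0.12536275  0.0083902 ] [[0.46415125 0.11851254 0.062     ]]
```

Call:
{"api": "apply_moves", "payload": {
  "targets": [
    {"translation":[-0.42,-0.23,0],"twist":0,"hand":0},
    {"translation":[-0.42,-0.23,0],"twist":0,"hand":0},
    {"translation":[-0.42,-0.23,0],"twist":0,"hand":0},
    {"translation":[-0.42,-0.23,0],"twist":0,"hand":0},
    {"translation":[-0.42,-0.23,0],"twist":0,"hand":0},
    {"translation":[-0.42,-0.23,0],"twist":0,"hand":0},
    {"translation":[-0.42,-0.23,0],"twist":0,"hand":0},
    {"translation":[-0.42,-0.23,0],"twist":0,"hand":0}
  ]
}}

```text
time: 2.0
tool_pos: [0.4883, 0.2626, 0.2536]
tool_rot: [0.0, 0.21, 0.978, 0.0]
contact_force: [0.8, 0.1, 0.2]
gripper_width: 0.0
grasp_force: 0.0
```

Call:
{"api": "apply_moves", "payload": {
  "targets": [
    {"translation":[-0.42,-0.23,0],"twist":0,"hand":0},
    {"translation":[-0.42,-0.23,0],"twist":0,"hand":0},
    {"translation":[-0.42,-0.23,0],"twist":0,"hand":0},
    {"translation":[-0.42,-0.23,0],"twist":0,"hand":0},
    {"translation":[0,0,0.2],"twist":-0.97,"hand":0},
    {"translation":[0,0,0.2],"twist":-0.97,"hand":0},
    {"translation":[0,0,0.2],"twist":-0.97,"hand":0},
    {"translation":[0,0,0.2],"twist":-0.97,"hand":0}
  ]
}}

```text
time: 2.8
tool_pos: [0.6029, 0.1112, 0.1725]
tool_rot: [0.0, 0.016, 1.0, 0.0]
contact_force: [0.3, 0.2, -0.4]
gripper_width: -0.002
grasp_force: 0.0
```

Call:
{"api": "apply_moves", "payload": {
  "targets": [
    {"translation":[-0.04,-0.09,0.3],"twist":0,"hand":0},
    {"translation":[0,0,0.3],"twist":0,"hand":0},
    {"translation":[0,0,0.3],"twist":0,"hand":0},
    {"translation":[0,0,0],"twist":0,"hand":0}
  ]
}}

```text
time: 3.2
tool_pos: [0.6027, 0.102, 0.078]
tool_rot: [-0.005, 0.017, 1.0, -0.0]
contact_force: [-0.4, 0.3, 0.7]
gripper_width: 0.003
grasp_force: 0.0
```

```bash
python3 - <<'E'
from h import *
a=save("top","pics/t1.png")[145:275,165:365];b=save("side","pics/s1.png")[165:265,215:365]
im=np.vstack([cv2.resize(a,(600,390),interpolation=2)[:300],cv2.resize(b,(600,400),interpolation=2)[:300]])
cv2.imwrite("pics/c1.png",im[:,:,::-1]); s=state();print(s["tool_pos"],s["contact_force"])
E
```

```text
[0.60632537 0.10231916 0.08330345] [0.37169658 0.3375553  1.29767036]
```

View pics/c1.png

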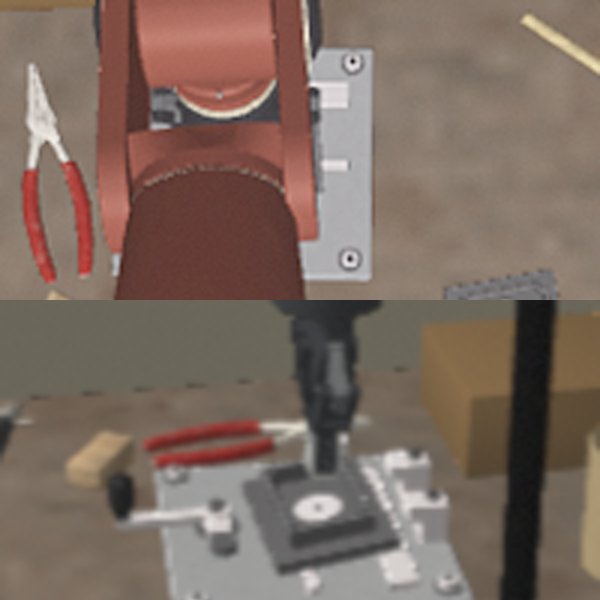

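The picture shows the shut fingers above the pocket (side, pixel about (296,205)) and the top view blocked by the arm. I'm lowering onto the pocket floor.

Call:
{"api": "apply_moves", "payload": {
  "targets": [
    {"translation":[0,0,0.1],"twist":0,"hand":0},
    {"translation":[0,0,0.06],"twist":0,"hand":0},
    {"translation":[0,0,0.04],"twist":0,"hand":0},
    {"translation":[0,0,0.03],"twist":0,"hand":0},
    {"translation":[0,0,0],"twist":0,"hand":0}
  ]
}}

```text
time: 3.8
tool_pos: [0.6062, 0.1023, 0.0599]
tool_rot: [-0.0, 0.017, 1.0, -0.0]
contact_force: [0.7, 0.8, 0.7]
gripper_width: 0.004
grasp_force: 0.0
```

Call:
{"api": "apply_moves", "payload": {
  "targets": [
    {"translation":[0,0,0.03],"twist":0,"hand":0},
    {"translation":[0,0,0.0],"twist":0,"hand":0}
  ]
}}

```text
time: 4.0
tool_pos: [0.6064, 0.1023, 0.0571]
tool_rot: [-0.0, 0.017, 1.0, -0.0]
contact_force: [1.6, -0.3, 0.4]
gripper_width: -0.002
grasp_force: 0.0
```

Call:
{"api": "apply_moves", "payload": {
  "targets": [
    {"translation":[0,0,0.02],"twist":0,"hand":0},
    {"translation":[0,0,0.0],"twist":0,"hand":0}
  ]
}}

```text
time: 4.2
tool_pos: [0.6068, 0.1023, 0.0559]
tool_rot: [0.0, 0.017, 1.0, 0.0]
contact_force: [-0.7, 0.6, 1.3]
gripper_width: -0.003
grasp_force: 1.1
```

Call:
{"api": "apply_moves", "payload": {
  "targets": [
    {"translation":[0,0,0.02],"twist":0,"hand":0},
    {"translation":[0,0,0.0],"twist":0,"hand":0}
  ]
}}

```text
time: 4.4
tool_pos: [0.6073, 0.1023, 0.0544]
tool_rot: [0.001, 0.017, 1.0, 0.0]
contact_force: [-0.9, -0.2, 4.5]
gripper_width: -0.002
grasp_force: 2.4
```

Call:
{"api": "apply_moves", "payload": {
  "targets": [
    {"translation":[0,0,0.01],"twist":0,"hand":0},
    {"translation":[0,0,0.0],"twist":0,"hand":0}
  ]
}}

```text
time: 4.6
tool_pos: [0.6075, 0.1023, 0.0536]
tool_rot: [0.001, 0.017, 1.0, 0.0]
contact_force: [-0.6, 0.0, 5.1]
gripper_width: 0.002
grasp_force: 2.5
```

Call:
{"api": "apply_moves", "payload": {
  "targets": [
    {"translation":[0,0,0.02],"twist":0,"hand":0},
    {"translation":[-0.02,0,0.01],"twist":0,"hand":0},
    {"translation":[-0.02,0,0],"twist":0,"hand":0},
    {"translation":[0,0,0],"twist":0,"hand":0}
  ]
}}

```text
time: 5.0
tool_pos: [0.6119, 0.1023, 0.052]
tool_rot: [0.001, 0.017, 1.0, 0.0]
contact_force: [-3.9, -0.7, 11.5]
gripper_width: 0.003
grasp_force: 6.0
```

Call:
{"api": "apply_moves", "payload": {
  "targets": [
    {"translation":[-0.03,0,0.0],"twist":0,"hand":0},
    {"translation":[-0.03,0,0],"twist":0,"hand":0},
    {"translation":[-0.02,0,0],"twist":0,"hand":0},
    {"translation":[0,0,0],"twist":0,"hand":0}
  ]
}}

```text
time: 5.4
tool_pos: [0.6199, 0.1021, 0.052]
tool_rot: [0.001, 0.017, 1.0, 0.0]
contact_force: [-3.6, -0.1, 11.6]
gripper_width: 0.002
grasp_force: 5.9
```

Call:
{"api": "apply_moves", "payload": {
  "targets": [
    {"translation":[-0.03,0,0.0],"twist":0,"hand":0},
    {"translation":[-0.03,0,0],"twist":0,"hand":0},
    {"translation":[-0.02,0,0],"twist":0,"hand":0},
    {"translation":[0,0,0],"twist":0,"hand":0}
  ]
}}

```text
time: 5.8
tool_pos: [0.6278, 0.1019, 0.052]
tool_rot: [0.001, 0.017, 1.0, 0.0]
contact_force: [-4.7, -0.1, 11.1]
gripper_width: -0.001
grasp_force: 5.8
```

Call:
{"api": "apply_moves", "payload": {
  "targets": [
    {"translation":[-0.02,0,0.0],"twist":0,"hand":0},
    {"translation":[-0.02,0,0],"twist":0,"hand":0},
    {"translation":[0,0,0],"twist":0,"hand":0}
  ]
}}

```text
time: 6.1
tool_pos: [0.6316, 0.1018, 0.052]
tool_rot: [0.001, 0.017, 1.0, 0.0]
contact_force: [-4.6, 0.8, 13.1]
gripper_width: -0.001
grasp_force: 6.1
```

```bash
python3 - <<'E'
from h import *
b=save("side","pics/s2.png")[175:255,245:345]
cv2.imwrite("pics/c2.png",cv2.resize(b,None,fx=7,fy=7,interpolation=2)[:,:,::-1]); s=state();print(s["tool_pos"],s["contact_force"])
E
```

```text
[0.63156477 0.10174749 0.05202205] [-4.93103583 -0.32885063 12.11543453]
```

View pics/c2.png

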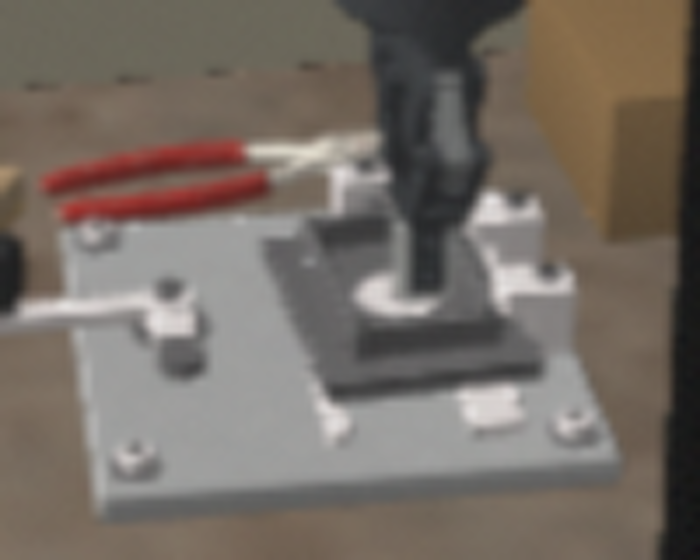

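The cover is flat and has moved towards the hooks; its back edge is at the right hook (crop about (510,290)). I keep pushing until the force rises.

Call:
{"api": "apply_moves", "payload": {
  "targets": [
    {"translation":[-0.02,0,0.0],"twist":0,"hand":0},
    {"translation":[-0.02,0,0],"twist":0,"hand":0},
    {"translation":[0,0,0],"twist":0,"hand":0}
  ]
}}

```text
time: 6.45
tool_pos: [0.6356, 0.1016, 0.052]
tool_rot: [0.001, 0.017, 1.0, 0.0]
contact_force: [-5.2, 1.0, 13.0]
gripper_width: -0.002
grasp_force: 6.1
```

Call:
{"api": "apply_moves", "payload": {
  "targets": [
    {"translation":[-0.02,0,0.0],"twist":0,"hand":0},
    {"translation":[-0.01,0,0],"twist":0,"hand":0},
    {"translation":[0,0,0],"twist":0,"hand":0}
  ]
}}

```text
time: 6.75
tool_pos: [0.6371, 0.1016, 0.052]
tool_rot: [-0.001, 0.017, 1.0, 0.0]
contact_force: [-9.7, 0.5, 15.3]
gripper_width: -0.0
grasp_force: 11.7
```

Call:
{"api": "apply_moves", "payload": {
  "targets": [
    {"translation":[-0.02,0,0.0],"twist":0,"hand":0},
    {"translation":[0,0,0],"twist":0,"hand":0}
  ]
}}

```text
time: 6.95
tool_pos: [0.6388, 0.1017, 0.052]
tool_rot: [-0.002, 0.017, 1.0, 0.0]
contact_force: [-12.0, 0.2, 17.0]
gripper_width: 0.001
grasp_force: 13.4
```

```bash
python3 - <<'E'
from h import *
b=save("side","pics/s3.png")[175:255,245:345]
cv2.imwrite("pics/c3.png",cv2.resize(b,None,fx=7,fy=7,interpolation=2)[:,:,::-1]); s=state();print(s["tool_pos"],s["contact_force"],s["ft_torque"])
E
```

```text
[0.63879207 0.10165351 0.05200625] [-11.89586366   0.31796811  17.18140037] [ 0.12542099  1.87602404 -0.04945016]
```

View pics/c3.png

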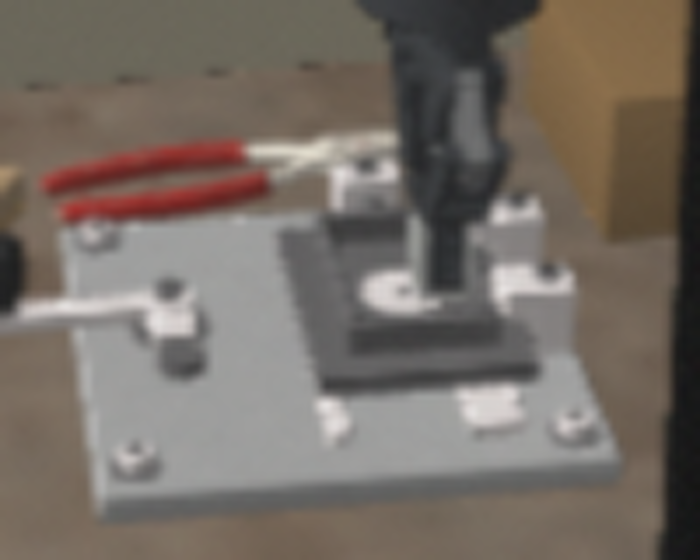

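```bash
python3 - <<'E'
from h import *
from fit import w
p=[.5891,.1056,-.037]
for n,xy,z in(("FR",(-.013,-.05),.03),("BR",(.073,-.05),.03),("FL",(-.013,.07),.03),("pivot",(-.063,.01),.035),("plate FR",(-.0975,-.105),.014),("plate BR",(.0975,-.105),.014),("lipR r",(.064,-.031),.044),("lipR l",(.064,-.009),.044),("lipL r",(.064,.029),.044)):
    print(n,((proj("side",w(p,xy,z))[0]-[245,175]+.5)*7-.5).round(0))
E
```

```text
FR [299. 366.]
BR [521. 350.]
FL [258. 219.]
pivot [152. 287.]
plate FR [ 89. 499.]
plate BR [616. 457.]
lipR r [489. 295.]
lipR l [478. 268.]
lipL r [459. 223.]
```

Call:
{"api": "apply_moves", "payload": {
  "targets": [
    {"translation":[-0.02,0,0.0],"twist":0,"hand":0},
    {"translation":[0,0,0],"twist":0,"hand":0}
  ]
}}

```text
time: 7.2
tool_pos: [0.639, 0.1017, 0.052]
tool_rot: [-0.004, 0.017, 1.0, 0.0]
contact_force: [-17.6, -0.2, 23.7]
gripper_width: 0.004
grasp_force: 17.5
```

Call:
{"api": "apply_moves", "payload": {
  "targets": [
    {"translation":[-0.02,0,0.0],"twist":0,"hand":0},
    {"translation":[0,0,0],"twist":0,"hand":0}
  ]
}}

```text
time: 7.4
tool_pos: [0.6391, 0.1017, 0.052]
tool_rot: [-0.007, 0.017, 1.0, -0.0]
contact_force: [-26.5, 0.3, 27.5]
gripper_width: 0.001
grasp_force: 21.8
```

Call:
{"api": "apply_moves", "payload": {
  "targets": [
    {"translation":[0.03,0,-0.01],"twist":0,"hand":0},
    {"translation":[0,0.02,0],"twist":0,"hand":0},
    {"translation":[0,0.03,0],"twist":0,"hand":0},
    {"translation":[0,0.03,0],"twist":0,"hand":0},
    {"translation":[0,0,0],"twist":0,"hand":0}
  ]
}}

```text
time: 7.9
tool_pos: [0.6391, 0.1074, 0.052]
tool_rot: [-0.003, 0.017, 1.0, -0.002]
contact_force: [-12.3, -7.0, 16.0]
gripper_width: 0.003
grasp_force: 12.3
```

Call:
{"api": "apply_moves", "payload": {
  "targets": [
    {"translation":[0,0.03,0],"twist":0,"hand":0},
    {"translation":[0,0.03,0],"twist":0,"hand":0},
    {"translation":[0,0.03,0],"twist":0,"hand":0},
    {"translation":[0,0,0],"twist":0,"hand":0}
  ]
}}

```text
time: 8.3
tool_pos: [0.6394, 0.1154, 0.052]
tool_rot: [-0.003, 0.017, 1.0, -0.003]
contact_force: [-12.4, -9.6, 15.1]
gripper_width: 0.002
grasp_force: 13.8
```

Call:
{"api": "apply_moves", "payload": {
  "targets": [
    {"translation":[0.01,0.03,0],"twist":0,"hand":0},
    {"translation":[0,0.03,0],"twist":0,"hand":0},
    {"translation":[0,0.02,0],"twist":0,"hand":0},
    {"translation":[0,0,0],"twist":0,"hand":0}
  ]
}}

```text
time: 8.7
tool_pos: [0.6397, 0.1239, 0.0521]
tool_rot: [-0.002, 0.017, 1.0, -0.003]
contact_force: [-8.8, -7.7, 13.3]
gripper_width: -0.003
grasp_force: 10.5
```

Call:
{"api": "apply_moves", "payload": {
  "targets": [
    {"translation":[0,0.03,0],"twist":0,"hand":0},
    {"translation":[0,0.02,0],"twist":0,"hand":0},
    {"translation":[0,0.02,0],"twist":0,"hand":0},
    {"translation":[0,0,0],"twist":0,"hand":0}
  ]
}}

```text
time: 9.1
tool_pos: [0.6399, 0.1309, 0.052]
tool_rot: [-0.002, 0.017, 1.0, -0.003]
contact_force: [-8.9, -8.8, 13.7]
gripper_width: 0.003
grasp_force: 10.5
```

```bash
python3 - <<'E'
from h import *
b=save("side","pics/s4.png")[175:255,245:345]
cv2.imwrite("pics/c4.png",cv2.resize(b,None,fx=7,fy=7,interpolation=2)[:,:,::-1]); s=state();print(s["tool_pos"],s["contact_force"],s["ft_torque"])
E
```

```text
[0.63989934 0.13085303 0.05198333] [-9.16768805 -8.27045692 12.83426451] [-1.45357367  1.45267128 -0.05636308]
```

View pics/c4.png

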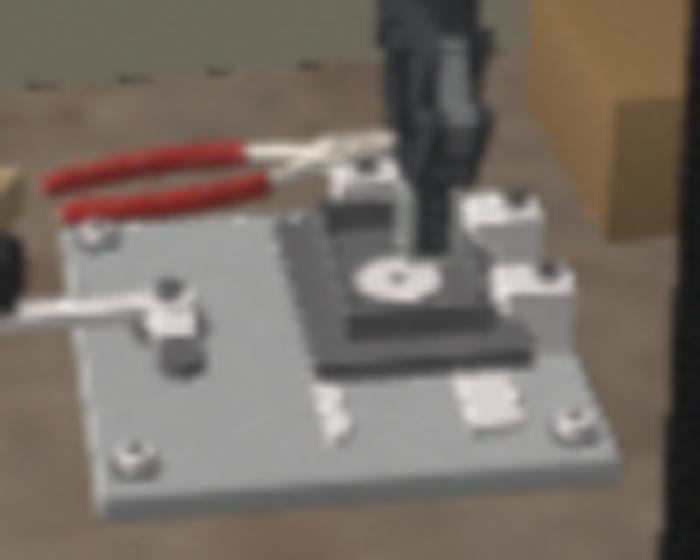

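The fingers have dragged the cover left: its front right corner went from crop (322,387) to (320,372). I carry on to the end stop.

Call:
{"api": "apply_moves", "payload": {
  "targets": [
    {"translation":[0,0.03,0],"twist":0,"hand":0},
    {"translation":[0,0.02,0],"twist":0,"hand":0},
    {"translation":[0,0.02,0],"twist":0,"hand":0},
    {"translation":[0,0,0],"twist":0,"hand":0}
  ]
}}

```text
time: 9.55
tool_pos: [0.6402, 0.1379, 0.0521]
tool_rot: [-0.002, 0.017, 1.0, -0.003]
contact_force: [-9.4, -8.4, 13.7]
gripper_width: -0.002
grasp_force: 10.3
```

Call:
{"api": "apply_moves", "payload": {
  "targets": [
    {"translation":[0,0.02,0],"twist":0,"hand":0},
    {"translation":[0,0.02,0],"twist":0,"hand":0},
    {"translation":[0,0,0],"twist":0,"hand":0}
  ]
}}

```text
time: 9.85
tool_pos: [0.6403, 0.1407, 0.052]
tool_rot: [-0.002, 0.017, 1.0, -0.004]
contact_force: [-9.6, -12.8, 14.1]
gripper_width: -0.001
grasp_force: 12.7
```

Call:
{"api": "apply_moves", "payload": {
  "targets": [
    {"translation":[0,0.02,0],"twist":0,"hand":0},
    {"translation":[0,0.0,0],"twist":0,"hand":0}
  ]
}}

```text
time: 10.05
tool_pos: [0.6403, 0.1413, 0.052]
tool_rot: [-0.002, 0.017, 1.0, -0.005]
contact_force: [-9.7, -15.8, 14.3]
gripper_width: 0.001
grasp_force: 14.5
```

Call:
{"api": "apply_moves", "payload": {
  "targets": [
    {"translation":[0,0.02,0],"twist":0,"hand":0},
    {"translation":[0,0.0,0],"twist":0,"hand":0}
  ]
}}

```text
time: 10.25
tool_pos: [0.6397, 0.1428, 0.052]
tool_rot: [-0.003, 0.017, 1.0, -0.006]
contact_force: [-12.3, -18.0, 17.2]
gripper_width: -0.002
grasp_force: 17.4
```

```bash
python3 - <<'E'
from h import *
b=save("side","pics/s5.png")[175:255,245:345]
cv2.imwrite("pics/c5.png",cv2.resize(b,None,fx=7,fy=7,interpolation=2)[:,:,::-1]); s=state();print(s["tool_pos"],s["contact_force"],s["ft_torque"])
E
```

```text
[0.63975555 0.14281221 0.05198897] [-12.50477449 -17.28640985  16.78743032] [-3.08897364  1.98606714  0.11317159]
```

View pics/c5.png

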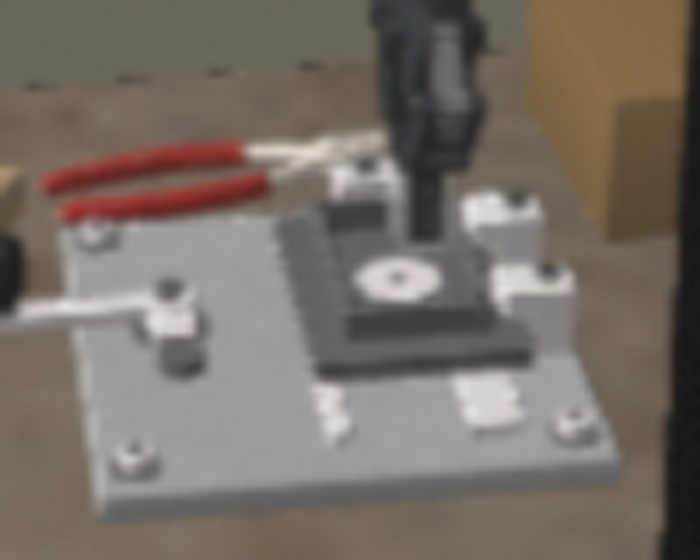

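The cover hasn't moved since the last picture and the force is rising, so it bears on the end stop. I unload sideways a little, lift off and look from above.

Call:
{"api": "apply_moves", "payload": {
  "targets": [
    {"translation":[0.02,-0.03,0],"twist":0,"hand":0},
    {"translation":[0,0,-0.05],"twist":0,"hand":0},
    {"translation":[0,0,-0.15],"twist":0,"hand":0},
    {"translation":[0,0,-0.4],"twist":0,"hand":0},
    {"translation":[0.4,0,-0.3],"twist":0,"hand":0},
    {"translation":[0.45,0,-0.1],"twist":0,"hand":0},
    {"translation":[0.45,0,-0.1],"twist":0,"hand":0},
    {"translation":[0.45,0,0],"twist":0,"hand":0}
  ]
}}

```text
time: 11.1
tool_pos: [0.4639, 0.1521, 0.1631]
tool_rot: [0.002, 0.017, 1.0, 0.001]
contact_force: [0.1, 0.0, 0.5]
gripper_width: -0.001
grasp_force: 0.0
```

```bash
python3 - <<'E'
from h import *
a=save("top","pics/t6.png")[145:275,190:320];b=save("side","pics/s6.png")[175:265,245:345]
cv2.imwrite("pics/c6.png",np.hstack([cv2.resize(a,(400,400),interpolation=2),cv2.resize(b,(400,400),interpolation=2)])[:,:,::-1]); s=state();print(s["time"],s["tool_pos"],s["contact_force"],s["joint_pos"])
g=cv2.imread("pics/t6.png",0)
E
```

```text
11.2 [0.45880801 0.15198338 0.1590563 ] [ 0.25591733 -0.27283749 -0.69170792] [ 1.65251155e-01 -2.15771418e-01  2.02661275e+00  9.54725636e-04
  1.33389134e+00 -1.37316941e+00]
```

View pics/c6.png

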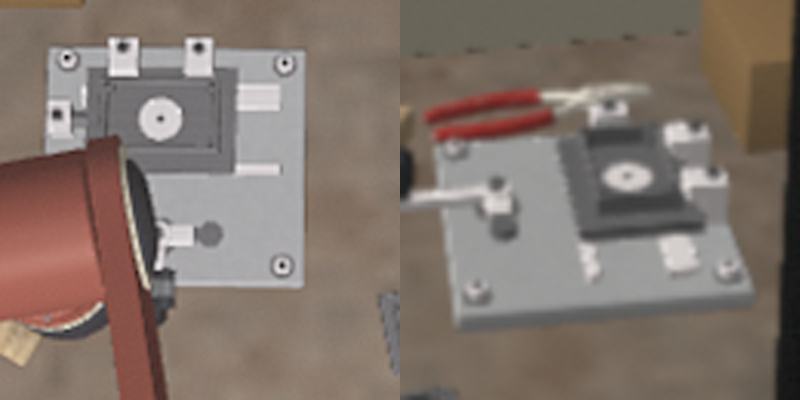

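From above: the cover lies square under both hooks and its left edge meets the button (crop about (88,118)). The knob is hidden behind the forearm. The lever pivot is at crop (162,235). I go to the knob.

Call:
{"api": "apply_moves", "payload": {
  "targets": [
    {"translation":[-0.05,-0.33,0],"twist":0,"hand":0.7},
    {"translation":[0,0,0.1],"twist":1,"hand":0.7},
    {"translation":[0,0,0.1],"twist":1,"hand":0.7},
    {"translation":[0,0,0.1],"twist":1,"hand":0.7},
    {"translation":[0,0,0.1],"twist":1,"hand":0.7},
    {"translation":[0,0,0.1],"twist":1,"hand":0.7},
    {"translation":[0,0,0],"twist":0,"hand":0.7}
  ]
}}

```text
time: 11.9
tool_pos: [0.4679, 0.1184, 0.1096]
tool_rot: [-0.001, 0.264, 0.965, -0.0]
contact_force: [-0.4, -0.2, -0.0]
gripper_width: 0.7
grasp_force: 0.0
```

```bash
python3 - <<'E'
from h import *
s=state();print(s["time"],s["tool_pos"],s["tool_rot"],s["joint_pos"][5])
grab_frame("side")
print([(round(r["score"],2),np.round(r["point"],3).tolist()) for r in recognise("side","lever_knob")])
im=cv2.imread("pics/s6.png"); m=(im.max(2)<45).astype(np.uint8)
n,l,st,c=cv2.connectedComponentsWithStats(m[190:235,225:260]);print([(st[i].tolist(),c[i].round(1).tolist()) for i in range(1,n) if st[i,4]>8])
print("knob proj",proj("side",[[.463,.119,.047],[.463,.119,.062],[.463,.119,.035]]).round(1).tolist())
E
```

```text
11.9 [0.46789421 0.1183701  0.10957172] [-7.84863919e-04  2.64032394e-01  9.64513487e-01 -1.08171734e-04] -0.9432731057883356
[(0.82, [0.501, 0.113, 0.03]), (0.45, [0.465, -0.257, 0.004])]
[([18, 20, 5, 9, 32], [20.3, 24.0])]
knob proj [[243.1, 213.6], [242.8, 208.7], [243.3, 217.4]]
```

Call:
{"api": "apply_moves", "payload": {
  "targets": [
    {"translation":[0,0,0.25],"twist":0,"hand":0.7},
    {"translation":[0,0,0.2],"twist":0,"hand":0.7},
    {"translation":[0,0,0.07],"twist":0,"hand":0.5},
    {"translation":[0,0,0],"twist":0,"hand":0.4},
    {"translation":[0,0,0],"twist":0,"hand":0.3},
    {"translation":[0,0,0],"twist":0,"hand":0.2},
    {"translation":[0,0,0],"twist":0,"hand":0.1},
    {"translation":[0,0,0],"twist":0,"hand":0.1}
  ]
}}

```text
time: 12.8
tool_pos: [0.4692, 0.1183, 0.0599]
tool_rot: [0.001, 0.264, 0.964, 0.001]
contact_force: [0.2, 1.7, 6.1]
gripper_width: 0.195
grasp_force: 58.8
```

Call:
{"api": "apply_moves", "payload": {
  "targets": [
    {"translation":[-0.036,-0.054,-0.01],"twist":-1,"hand":0.1},
    {"translation":[-0.036,-0.054,0],"twist":-1,"hand":0.1},
    {"translation":[-0.036,-0.054,0],"twist":-1,"hand":0.1},
    {"translation":[-0.036,-0.054,0],"twist":-1,"hand":0.1},
    {"translation":[0,0,0],"twist":0,"hand":0.1}
  ]
}}

```text
time: 13.3
tool_pos: [0.4747, 0.0931, 0.0601]
tool_rot: [0.002, 0.068, 0.998, 0.001]
contact_force: [4.0, 4.5, -0.4]
gripper_width: 0.194
grasp_force: 59.3
```

Call:
{"api": "apply_moves", "payload": {
  "targets": [
    {"translation":[-0.036,-0.054,0],"twist":-1,"hand":0.1},
    {"translation":[-0.036,-0.054,0],"twist":-1,"hand":0.1},
    {"translation":[-0.036,-0.054,0],"twist":-1,"hand":0.1},
    {"translation":[-0.036,-0.054,0],"twist":-1,"hand":0.1},
    {"translation":[0,0,0],"twist":0,"hand":0.1}
  ]
}}

```text
time: 13.8
tool_pos: [0.4893, 0.0726, 0.06]
tool_rot: [0.002, -0.132, 0.991, 0.001]
contact_force: [4.2, 5.8, 0.0]
gripper_width: 0.192
grasp_force: 59.4
```

Call:
{"api": "apply_moves", "payload": {
  "targets": [
    {"translation":[-0.036,-0.054,0],"twist":-1,"hand":0.1},
    {"translation":[-0.036,-0.054,0],"twist":-1,"hand":0.1},
    {"translation":[-0.036,-0.054,0],"twist":-1,"hand":0.1},
    {"translation":[-0.036,-0.054,0],"twist":-1,"hand":0.1},
    {"translation":[0,0,0],"twist":0,"hand":0.1}
  ]
}}

```text
time: 14.3
tool_pos: [0.5107, 0.0594, 0.06]
tool_rot: [0.002, -0.326, 0.945, 0.002]
contact_force: [2.4, 8.2, 1.7]
gripper_width: 0.19
grasp_force: 59.6
```

Call:
{"api": "apply_moves", "payload": {
  "targets": [
    {"translation":[-0.036,-0.054,0],"twist":-1,"hand":0.1},
    {"translation":[-0.036,-0.054,0],"twist":-1,"hand":0.1},
    {"translation":[0,0,0],"twist":0,"hand":0.1}
  ]
}}

```text
time: 14.6
tool_pos: [0.5229, 0.0562, 0.06]
tool_rot: [0.002, -0.419, 0.908, 0.002]
contact_force: [1.5, 8.1, 2.5]
gripper_width: 0.197
grasp_force: 59.7
```

Call:
{"api": "apply_moves", "payload": {
  "targets": [
    {"translation":[-0.036,-0.054,0],"twist":-1,"hand":0.1},
    {"translation":[-0.036,-0.054,0],"twist":-0.7,"hand":0.1},
    {"translation":[0,0,0],"twist":0,"hand":0.1}
  ]
}}

```text
time: 14.9
tool_pos: [0.5346, 0.0555, 0.0599]
tool_rot: [-0.0, -0.495, 0.869, 0.002]
contact_force: [-3.7, 7.3, 5.6]
gripper_width: 0.189
grasp_force: 60.2
```

Call:
{"api": "apply_moves", "payload": {
  "targets": [
    {"translation":[-0.03,-0.04,0],"twist":0,"hand":0.1},
    {"translation":[0,0,0],"twist":0,"hand":0.1}
  ]
}}

```text
time: 15.1
tool_pos: [0.5353, 0.0555, 0.0596]
tool_rot: [-0.006, -0.495, 0.869, 0.005]
contact_force: [-20.5, 5.1, 20.9]
gripper_width: 0.198
grasp_force: 61.9
```

Call:
{"api": "apply_moves", "payload": {
  "targets": [
    {"translation":[0.02,0.03,0],"twist":0,"hand":0.15},
    {"translation":[0,0,0],"twist":0,"hand":0.35},
    {"translation":[0,0,0],"twist":0,"hand":0.45},
    {"translation":[0,0,0],"twist":0,"hand":0.45},
    {"translation":[0,0,-0.2],"twist":0,"hand":0.45},
    {"translation":[0,0,-0.4],"twist":0,"hand":0.45},
    {"translation":[0,0,-0.4],"twist":0,"hand":0.45},
    {"translation":[0,0,0],"twist":0,"hand":0.45}
  ]
}}

```text
time: 15.9
tool_pos: [0.5405, 0.0535, 0.1664]
tool_rot: [0.005, -0.494, 0.869, -0.003]
contact_force: [0.8, -0.5, 0.6]
gripper_width: 0.455
grasp_force: 0.0
```

Call:
{"api": "apply_moves", "payload": {
  "targets": [
    {"translation":[0.4,-0.1,-0.2],"twist":0,"hand":0.45},
    {"translation":[0.4,-0.1,-0.2],"twist":0,"hand":0.45},
    {"translation":[0.4,-0.1,0],"twist":0,"hand":0.45},
    {"translation":[0.4,-0.1,0],"twist":0,"hand":0.45},
    {"translation":[0,0,0],"twist":0,"hand":0.45}
  ]
}}

```text
time: 16.4
tool_pos: [0.488, -0.1079, 0.1989]
tool_rot: [-0.001, -0.492, 0.871, -0.001]
contact_force: [-0.7, 1.1, -0.4]
gripper_width: 0.451
grasp_force: 0.0
```

```bash
python3 - <<'E'
from h import *
a=save("top","pics/t7.png")[150:250,195:300];b=save("side","pics/s7.png")[175:265,240:345]
cv2.imwrite("pics/c7.png",np.hstack([cv2.resize(a,(400,381),interpolation=2),cv2.resize(b,(400,381),interpolation=2)])[:,:,::-1]); s=state();print(s["time"],s["tool_pos"],s["contact_force"])
E
```

```text
16.5 [ 0.48874107 -0.10483854  0.19869466] [-0.0772786   0.10696892 -1.65244728]
```

View pics/c7.png

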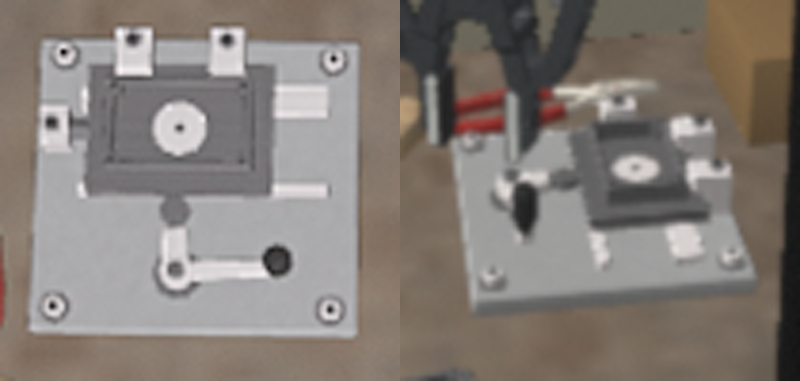

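The last picture shows the lever locked: handle to the right with the knob at crop (278,260), and the nose on the cover's front edge at (175,212). The cover is centred between the hooks, which puts it on the seat, and it's against the end stop. The arm is clear, so I hand in.

```bash
python3 -c "
from plant import *
print(job_done())"
```

```text
the job is handed in; nothing more can be done
None
```

The job is handed in: the cover was home against both hook stops and the end stop before I swung the clamp lever to its stop, and I never touched the pliers, caliper or sanding block. The last pictures show it seated and locked; the hand-in call returned no verdict.

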